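# Shim the rocking laboratory balance level

## Task

The white laboratory balance rocks because its front-left foot, the bare steel one under the red knob, is too short. Push the orange wedge shim, thin edge first, under that foot until the balance stands level and no longer rocks, then press the blue zero key on the balance fully down and let it come up again. Only push and press with the fingers: do not pick up the shim or the balance, do not shove the balance along the bench, and leave the other things where they stand.

Things in the scene. Friction and masses are not known exactly. Their poses are not given: they have to be found in the camera images.
- balance: white top-pan balance, loose, 1.3 kg, body 190 (x) by 130 (y) mm, underside 22 and flat top 60 mm up, steel pan 100 mm across behind the key (top 68 mm up). Origin: under its middle, in the plane of the three good black feet. -x is its front (to the robot), +y its left, z is vertical when level. Feet at x +-78, y +-82 mm, in grey side lugs 30 (x) by 36 mm (y), undersides 24 mm up, knobs on top 42 mm up.
- short_foot (a point): lowest point of the short bare steel foot (round end, 9 mm radius) under the RED knob, front left at (-78, +82, 8) mm in the balance's axes: 8 mm shorter than the others. At the start the balance leans 0.071 rad (4 degrees) down onto it; 1 to 2 N lift it. Level when this point is 8 mm above the bench; pushed still further the shim lifts it too high and the balance rocks again.
- high_foot (a point): lowest point of the good foot diagonally opposite (back right), at (+78, -82, 0) mm in the balance's axes; it hangs about 8 mm above the bench at the start, since the balance pivots on the line through the other two feet, and touches the bench when level
- shim: orange wedge, loose, flat on the bench, 110 mm long, 50 wide, 80 g, evenly sloped from 2 mm thick at the thin edge to 16 mm at the heel, 8 mm thick at a white line 47 mm from the thin edge; black band at the heel. Origin: middle of its underside; own +x points to the thin edge, z up. It starts on the open left side of the balance, thin edge 30 to 100 mm from the short foot, pointing roughly at it.
- shim_edge (a point): middle of the shim's thin edge, at bench height, 55 mm from its origin along its own +x
- shim_heel (a point): middle of the shim's upright heel face (50 mm wide, 16 mm high), half-way up, 55 mm from its origin along its own -x; push here
- zero_key (a joint): travel of the blue zero key, m: 0 up, 0.004 fully down; a spring returns it, about 4 N hold it fully down
- key_top (a point): centre of the top of the blue zero key (26 by 34 mm, stands 8 mm proud of the balance's top, at (-72, -35, 68) mm in the balance's axes); it is pressed straight down
- amber_bottle: bystander: big amber bottle, 86 mm across, 190 mm high, origin under its middle
- dropper_a: bystander: small amber dropper bottle with black cap, 34 mm across, 75 mm high, origin under its middle
- dropper_b: bystander: small green bottle with white cap, 34 mm across, 75 mm high, origin under its middle
- sample_pot: bystander: white sample pot with blue cap, 40 mm across, 50 mm high, origin under its middle
- beaker: bystander: glass beaker, 72 mm across, 95 mm high, origin under its middle
- weight: bystander: brass calibration weight, 28 mm across, 45 mm high, origin under its middle
Things that resemble listed ones, but are neither listed nor needed, are in the scene too. Of the things that look like the shim, the largest one is meant.

How it is judged:
On the way, in this order (a step that is already met when the one before it is completed fails the run):
1. the shim is under the short foot, carries it, and the balance stands level (within 0.016 rad) (angle between balance's own z axis and vertical below 0.016 rad and contact force between shim and balance above 0.2 N and y of short_foot in the frame of shim between -0.024 and 0.024 m and x of short_foot in the frame of shim between -0.054 and 0.054 m), for 0.3 s.
2. then the zero key is pressed fully down (at least 3.2 of 4 mm) with the balance still level (value of joint zero_key above 0.0032 m and angle between balance's own z axis and vertical below 0.02 rad), for 0.05 s.
At the end, for the whole second after the job is handed in: The shim lies flat under the short foot and carries it (over 0.2 N); the balance is level within 0.016 rad (no foot over about 2 mm off) and within 25 mm of its start; the key is up (under 1 mm); balance and shim are at rest (all of step 1 and value of joint zero_key below 0.001 m and height (world z) of shim below 0.004 m and angle between shim's own z axis and vertical below 0.05 rad and distance of balance from where it was at the start of the episode below 0.025 m and linear speed of each of balance, shim below 0.01 m/s); the robot touches nothing.
It fails at once if the shim is lifted off the bench or tipped (over 12 mm or 0.3 rad) (height (world z) of shim above 0.012 m or angle between shim's own z axis and vertical above 0.3 rad).
It fails at once if the balance is lifted or tipped (over 15 mm or 0.13 rad) (height (world z) of balance above 0.015 m or angle between balance's own z axis and vertical above 0.13 rad).
It fails at once if the balance is shoved more than 25 mm (distance of balance from where it was at the start of the episode above 0.025 m).
It fails at once if a bystander is moved more than 20 mm or knocked over (distance of any of amber_bottle, dropper_a, dropper_b, sample_pot, beaker, weight from where it was at the start of the episode above 0.02 m or angle between any of amber_bottle, dropper_a, dropper_b, sample_pot, beaker, weight's own z axis and vertical above 0.5 rad).
It also fails if it takes over 54 s, if anything falls off the work surface, if the arm or the gripper's body presses on something with over 40 N, if the wrist force passes 120 N, or if a joint passes its speed limit or range.

## Robot

A 6-joint arm with a two-finger parallel gripper is mounted at the origin on the work surface. World frame = base frame: x ahead of the robot, y to its left, z up, the work surface at z = 0. Lengths are in m, angles in rad, forces in N, time in s.
With the tool pointing down it reaches from about 0.35 to 0.775 m from the base axis. Payload 7.3 kg.
Tool frame: the origin (TCP) lies at the very end of the fingers, on their centre line; the grasp point (between the pads) lies 19 mm behind it; z points along the fingers, y is the line along which they close (so a half turn about z gives the same grasp; the last joint's range is limited). The gripper opens to 92 mm and grips with 3 to 60 N. Pads are 19 mm wide; open, the fingers measure 130 mm over their backs; the gripper's body (75 mm by 190 mm) begins 47 mm behind the grasp point.
Start: joints at [-1.271, 0.342, 1.524, -0, 1.275, -0.146], TCP at [0.226, -0.474, 0.227] pointing down, gripper open.
Joint ranges: [-2.53, 2.53], [-0.77, 2.02], [0.04, 2.7], [-1, 4.14], [0.28, 2.66], [-3.11, 3.11]. Speed limits (rad/s): [2.57, 2.57, 3.14, 3.14, 3.14, 3.14].

## Interface

Orientations are given as [roll, pitch, yaw] about the fixed x, y, z axes, in that order (R = Rz(yaw) Ry(pitch) Rx(roll)).
In Python, from cell import robot gives the robot as it stands.
- The arm moves only by the tool apply_moves, never from a script. Its argument "rows" is a list of rows, each an object with "xyz": the shift along the tool's x, y, z in mm, a list of three; "turn": the turn about the tool's z in rad. A call has 1 to 10 rows; each row shifts and turns the commanded pose from where the row before left it, along the tool's axes as they then stand; what a row does not reach is not made up. A row lasts 1/8 s, in which the tool goes at most 62.5 mm and 10.7 degrees, less where a joint would pass 70% of its speed; a pose out of reach is approached as far as the arm can. A call with a gripper value outside its range is refused whole. "gripper" is the opening, from 0 (shut) to 1 (fully open), set as the call begins (left out, the last holds). The fingers move at their own pace and stop on an object; "newtons" is the grip in N (left out, the last holds). Time passes only in rows, so rows that do not move let the fingers close. It gives the time, the measured TCP pose, the force and the opening at its end, in the units of the state.
- robot.observe(): the state, without advancing time (a new reading comes with each control period).
- robot.read_camera(name): name is "scene" or "side" or "wrist"; returns a dict with "frame" (384x512x3 uint8, blue, green, red), "mtx" (3x3 intrinsics, pixels), "distortion" ([k1, k2, p1, p2, k3] as OpenCV has them; the pictures are not rectified), "R" (3x3) and "t" (3): a world point X has camera coordinates R X + t; the wrist camera has in their place "T_tool_cam" (4x4, takes a point from camera to tool coordinates, whose origin is the TCP and whose axes are the flange's). Camera axes: x right, y down, z forward; pixel columns grow to the right and rows downward; lengths in m; the calibration is good to about 2 mm. A picture is of the moment at which its call begins: read the wrist's pose just before it. There is no depth.
- robot.hand_in(): hands the job in, once; it reports no verdict.
The state is a dict: "time": time; "qpos": joint angles; "qvel": joint speeds; "joint_efforts": joint torques, N m; "tool_pos": TCP position; "tool_rot": TCP orientation; "contact_force": force on the tool from outside, world axes, zero at the start; "torque": the same for the moment, N m; "opening": finger opening in m.
Only numpy, scipy, OpenCV 4.12 (cv2) and the standard library are available. Lean on these libraries where they do the work, as an engineer would, in place of code of your own. Each camera call takes 0.05 s, during which the arm holds its last target. There are 200 camera calls.

## Working session

There is one attempt and no reset: what is moved stays moved. The work goes in short steps, Python scripts to look and compute and a tool call to move; the robot and the scene stay as the last step left them, time stands still between calls to the robot, and variables do not carry over. Pictures are saved under pics/ and viewed, on a budget of 10 in all, crops included, one or two more only if the job needs it, and the job is handed in when it is done.

Besides the shell and the picture viewer there is one more tool, called after "Emit:" by a JSON object that holds its "name" and its "arguments". apply_moves: Moves the arm, as the interface text tells. Its arguments: {"type":"object","properties":{"rows":{"type":"array"},"gripper":{"type":"number"},"newtons":{"type":"number"}},"required":["rows"]}

```bash
ls; mkdir -p pics; cat > h.py <<'E'
import numpy as np, cv2
from cell import robot
def ray(c,uv):
    p=cv2.undistortPoints(np.array(uv,float).reshape(-1,1,2),c["mtx"],np.array(c["distortion"],float)).reshape(-1,2)
    d=np.c_[p,np.ones(len(p))]
    if "R" in c:
        R=np.array(c["R"]);o=-R.T@np.array(c["t"]);return o,d@R
    s=c["state"];from scipy.spatial.transform import Rotation as Ro
    Rt=Ro.from_euler('xyz',s["tool_rot"]).as_matrix();T=np.array(c["T_tool_cam"])
    return Rt@T[:3,3]+np.array(s["tool_pos"]),d@(Rt@T[:3,:3]).T
def onz(c,uv,z):
    o,d=ray(c,uv);return o+d*((z-o[2])/d[:,2])[:,None]
def cam(n):
    s=robot.observe();c=dict(robot.read_camera(n));c["state"]=s
    for k in("mtx",): c[k]=np.array(c[k])
    return c
E
python3 - <<'E'
from h import *
a=cam("scene");b=cam("side")
cv2.imwrite("pics/scene.png",cv2.resize(a["frame"],(800,600)));cv2.imwrite("pics/side.png",cv2.resize(b["frame"],(800,600)))
import pickle;pickle.dump((a,b),open("ab.pkl","wb"))
print(robot.observe())
for c in(a,b): print(ray(c,[[256,192]]))
E
```

```text
pics
{'time': 0.1, 'qpos': array([-1.27099197e+00,  3.42667018e-01,  1.52491193e+00, -4.41852159e-05,
        1.27536941e+00, -1.45995674e-01]), 'qvel': array([ 7.37494870e-04, -2.43465580e-03, -3.22794779e-03, -6.76292634e-04,
       -8.63728075e-05, -4.74599763e-04]), 'joint_efforts': array([ 1.53346547e-03, -4.32003808e+01, -2.44694442e+01,  7.18684564e-02,
        5.25806041e-02, -5.63970434e-05]), 'tool_pos': array([ 0.22627444, -0.47334573,  0.22611053]), 'tool_rot': array([-3.14024522e+00, -1.55421315e-04,  4.45812820e-01]), 'contact_force': array([ 0.84133469, -0.52866003,  0.7411259 ]), 'torque': array([-0.05115595, -0.00129002, -0.01571654]), 'opening': 0.09213285965341063}
(array([0.90413643, 0.37344985, 0.87392469]), array([[-0.36765367, -0.36940176, -0.8534591 ]]))
(array([-0.07359135,  1.0450069 ,  0.77221186]), array([[ 0.44265214, -0.74924343, -0.49284229]]))
```

View pics/scene.png

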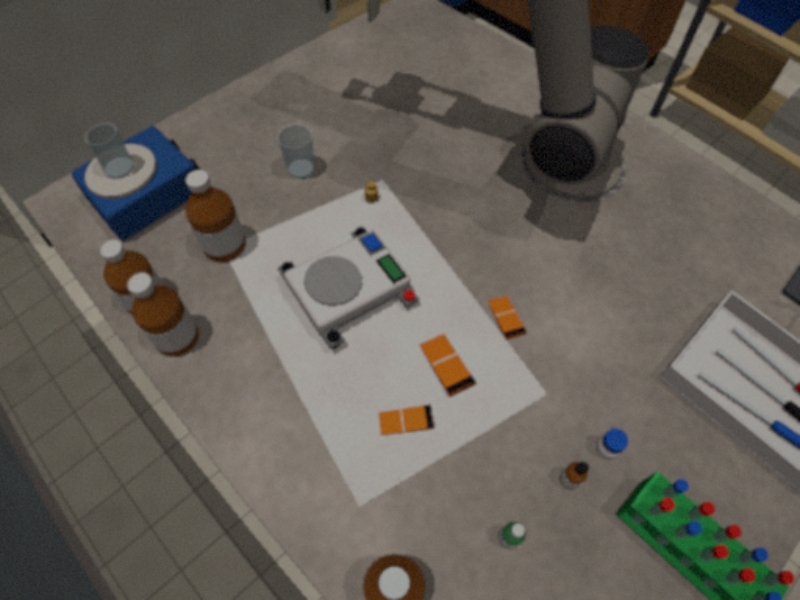

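View pics/side.png

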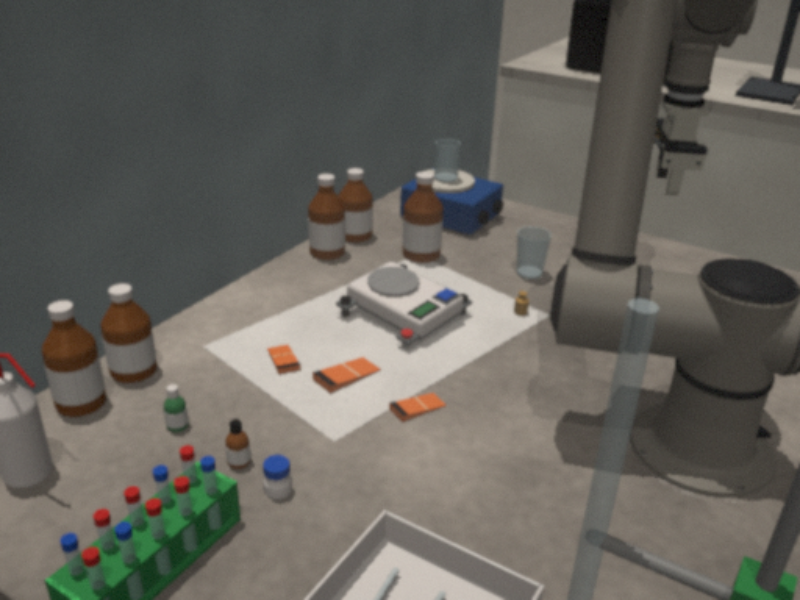

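The scene view shows the balance at about (345,275), with its red knob at (409,296) and blue key at (372,242). The largest orange wedge is at (447,364), its black heel at (462,385), and two smaller decoys sit nearby. The side view agrees. Next I measure from both views.

```bash
python3 - <<'E'
from h import *
import pickle
a,b=pickle.load(open("ab.pkl","rb"))
def blobs(c,lo,hi,mn,roi):
    h=cv2.cvtColor(c["frame"],cv2.COLOR_BGR2HSV);m=cv2.inRange(h,np.array(lo),np.array(hi))
    x0,y0,x1,y1=[int(v*.64) for v in roi];k=np.zeros_like(m);k[y0:y1,x0:x1]=1;m=m*k
    n,l,s,ce=cv2.connectedComponentsWithStats(m)
    return m,l,[(s[i,4],ce[i],i) for i in range(1,n) if s[i,4]>=mn]
S=[(a,"scene",(360,230,540,450),(395,285,420,310),(358,230,388,255)),(b,"side",(260,330,450,425),(395,322,420,345),(430,285,460,303))]
for c,n,ro,rr,rb in S:
    print(n)
    h=cv2.cvtColor(c["frame"],cv2.COLOR_BGR2HSV)
    m,l,B=blobs(c,(4,130,60),(20,255,255),20,ro)
    for A,ce,i in B: print("orange",A,ce/.64,onz(c,ce,.008)[0].round(4))
    # join orange halves + black heel: take biggest cluster after closing
    m2=cv2.morphologyEx(m,cv2.MORPH_CLOSE,np.ones((5,5)))
    k,l2,s2,c2=cv2.connectedComponentsWithStats(m2)
    for i in range(1,k):
        if s2[i,4]>150:
            cn=cv2.findContours((l2==i).astype(np.uint8),cv2.RETR_EXTERNAL,cv2.CHAIN_APPROX_NONE)[0][0]
            hull=cv2.approxPolyDP(cv2.convexHull(cn),3,True).reshape(-1,2)
            print("poly",s2[i,4],(hull/.64).round().tolist(),onz(c,hull,.008)[:,:2].round(3).tolist())
    m,l,B=blobs(c,(0,130,60),(3,255,255),4,rr); m3,_,B3=blobs(c,(170,130,60),(180,255,255),4,rr)
    for A,ce,i in B+B3: print("red",A,ce/.64,onz(c,ce,.034)[0].round(4))
    m,l,B=blobs(c,(100,120,40),(130,255,255),10,rb)
    for A,ce,i in B: print("blue",A,ce/.64,onz(c,ce,.066)[0].round(4))
E
```

```text
scene
orange 320 [505.703125   315.55175781] [0.4154 0.1531 0.008 ]
orange 230 [436.71195652 348.38994565] [0.5529 0.1132 0.008 ]
orange 326 [451.6056365  372.94861963] [0.5677 0.163  0.008 ]
orange 221 [414.88263575 418.30458145] [0.6689 0.1772 0.008 ]
orange 182 [389.89526099 421.81490385] [0.7022 0.1536 0.008 ]
poly 355 [[489.0, 300.0], [506.0, 295.0], [523.0, 333.0], [506.0, 338.0]] [[0.413, 0.111], [0.382, 0.126], [0.419, 0.198], [0.449, 0.183]]
poly 638 [[439.0, 336.0], [472.0, 383.0], [452.0, 394.0], [420.0, 345.0]] [[0.532, 0.099], [0.556, 0.199], [0.595, 0.189], [0.569, 0.089]]
poly 429 [[425.0, 408.0], [430.0, 427.0], [381.0, 433.0], [380.0, 412.0]] [[0.644, 0.176], [0.661, 0.204], [0.725, 0.157], [0.703, 0.131]]
red 41 [408.65091463 294.55030488] [0.5233 0.0123 0.034 ]
blue 86 [371.1119186  241.86046512] [ 0.5087 -0.1014  0.066 ]
side
orange 194 [282.92525773 357.62725515] [0.6745 0.1742 0.008 ]
orange 130 [361.59855769 366.38221154] [0.5457 0.119  0.008 ]
orange 219 [337.043379   376.03453196] [0.5639 0.1663 0.008 ]
orange 269 [418.63963755 404.88499071] [0.4087 0.1579 0.008 ]
poly 206 [[286.0, 345.0], [297.0, 367.0], [280.0, 370.0], [269.0, 348.0]] [[0.695, 0.14], [0.636, 0.184], [0.654, 0.208], [0.714, 0.166]]
poly 407 [[377.0, 369.0], [331.0, 389.0], [316.0, 378.0], [325.0, 369.0], [361.0, 358.0]] [[0.52, 0.11], [0.55, 0.202], [0.59, 0.192], [0.594, 0.16], [0.561, 0.098]]
poly 301 [[442.0, 402.0], [403.0, 419.0], [394.0, 409.0], [398.0, 402.0], [427.0, 394.0]] [[0.381, 0.129], [0.411, 0.202], [0.436, 0.19], [0.44, 0.169], [0.413, 0.125]]
red 28 [406.08258929 332.36607143] [0.5189 0.0167 0.034 ]
blue 41 [445.42682927 294.32164634] [ 0.5021 -0.0953  0.066 ]
```

Emit:
{"name": "apply_moves", "arguments": {"rows": [{"xyz": [38, -28, -2], "turn": 0}, {"xyz": [38, -28, -2], "turn": 0}, {"xyz": [38, -28, -2], "turn": 0}, {"xyz": [38, -28, -2], "turn": 0}, {"xyz": [38, -28, -2], "turn": 0}, {"xyz": [38, -28, -2], "turn": 0}, {"xyz": [38, -28, -2], "turn": 0}, {"xyz": [38, -28, -2], "turn": 0}, {"xyz": [38, -28, -2], "turn": 0}, {"xyz": [38, -28, -2], "turn": 0}], "gripper": 0}}

```text
time: 1.35
tool_pos: [0.4489, -0.0557, 0.2466]
tool_rot: [-3.142, 0.0, 0.446]
contact_force: [-0.4, -0.6, -0.1]
opening: 0.0007
```

Emit:
{"name": "apply_moves", "arguments": {"rows": [{"xyz": [38, -28, -2], "turn": 0}, {"xyz": [38, -28, -2], "turn": 0}, {"xyz": [38, -28, -2], "turn": 0}, {"xyz": [38, -28, 0], "turn": 0}, {"xyz": [38, -28, 0], "turn": 0}, {"xyz": [0, 0, 0], "turn": -0.18}, {"xyz": [0, 0, 0], "turn": -0.18}, {"xyz": [0, 0, 0], "turn": -0.18}, {"xyz": [0, 0, 0], "turn": -0.18}, {"xyz": [0, 0, 0], "turn": -0.14}]}}

```text
time: 2.6
tool_pos: [0.5593, 0.151, 0.2521]
tool_rot: [-3.141, 0.0, 1.311]
contact_force: [0.6, 0.1, 0.9]
opening: 0.0006
```

Emit:
{"name": "apply_moves", "arguments": {"rows": [{"xyz": [0, 0, 0], "turn": 0}, {"xyz": [0, 0, 0], "turn": 0}]}}

```text
time: 2.85
tool_pos: [0.5595, 0.151, 0.2524]
tool_rot: [-3.141, 0.0, 1.303]
contact_force: [0.7, 0.2, -0.3]
opening: 0.0005
```

```bash
python3 - <<'E'
from h import *
import pickle
w=cam("wrist");pickle.dump(w,open("w.pkl","wb"))
cv2.imwrite("pics/w1.png",w["frame"]);print(w["T_tool_cam"],w["state"]["tool_pos"],w["state"]["tool_rot"],w["state"]["time"],w["state"]["opening"])
E
```

```text
[[-3.26361139e-04 -9.53454916e-01 -3.01535433e-01  8.17316084e-02]
 [ 9.99998146e-01  2.61079245e-04 -1.90786144e-03 -5.41690936e-04]
 [ 1.89778451e-03 -3.01535496e-01  9.53453063e-01 -1.58114168e-01]
 [ 0.00000000e+00  0.00000000e+00  0.00000000e+00  1.00000000e+00]] [0.55949135 0.15101685 0.25244954] [-3.14118269e+00  2.85006537e-04  1.30310245e+00] 2.85 0.00045507459228386076
```

View pics/w1.png

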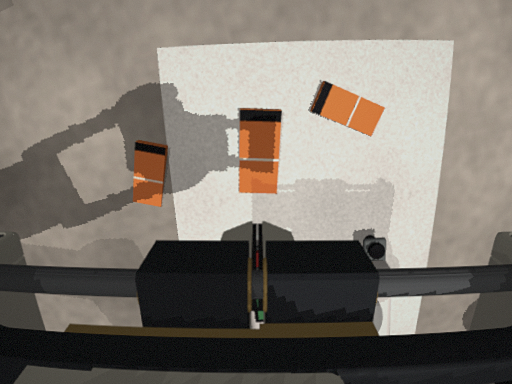

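The wrist view shows the shim at columns 239–281, with the heel at row 109 and the thin edge at row 193, almost aligned with the tool's x axis. The red knob is hidden behind the gripper.

```bash
python3 - <<'E'
from h import *
import pickle
w=pickle.load(open("w.pkl","rb"));f=w["frame"]
h=cv2.cvtColor(f,cv2.COLOR_BGR2HSV);m=cv2.inRange(h,(4,120,40),(22,255,255))
dark=(f.max(2)<50).astype(np.uint8)*255
r=np.zeros_like(m);r[100:200,228:292]=255
o=m&r; M=(m|dark)&r; M=cv2.morphologyEx(M,cv2.MORPH_CLOSE,np.ones((5,5)))
n,l,s,c=cv2.connectedComponentsWithStats(M);i=1+np.argmax(s[1:,4]);cn=cv2.findContours((l==i).astype(np.uint8),0,1)[0][0]
bx=cv2.boxPoints(cv2.minAreaRect(cn));print(bx.round(1),cv2.approxPolyDP(cn,4,True).reshape(-1,2).tolist())
hs=sorted(cv2.approxPolyDP(cn,4,True).reshape(-1,2).tolist(),key=lambda p:p[1])
q=np.array(hs[:2]+hs[-2:],float)
H=onz(w,q[:2],.016).mean(0);E=onz(w,q[2:],.002).mean(0)
print("heel",H,"edge",E,"len",np.linalg.norm((E-H)[:2]),"ang",np.arctan2(*(H-E)[1::-1]))
# triangulate knob and back-left knob, key
a,b=pickle.load(open("ab.pkl","rb"))
def tri(L):
    A=np.zeros((3,3));B=np.zeros(3)
    for c,uv in L:
        o,d=ray(c,[uv]);d=d[0]/np.linalg.norm(d[0]);P=np.eye(3)-np.outer(d,d);A+=P;B+=P@o
    return np.linalg.solve(A,B)
print("red",tri([(a,np.array([408.65,294.55])*.64),(b,np.array([406.1,332.4])*.64)]))
print("key",tri([(a,np.array([371.1,241.9])*.64),(b,np.array([445.4,294.3])*.64)]))
print("BL knob",onz(w,[[375,251]],.042),onz(w,[[375,242]],.042))
E
```

```text
[[237.4 191.8]
 [240.  107.8]
 [280.6 109.1]
 [278.  193.1]] [[240, 109], [239, 191], [275, 193], [280, 110]]
heel [0.57450772 0.19698468 0.016     ] edge [0.5423109  0.09322382 0.002     ] len 0.10864138971894599 ang 1.2699185177469952
red [0.52184339 0.01095829 0.03018815]
key [ 0.50641452 -0.10419597  0.06078085]
BL knob [[ 0.67144747 -0.01141008  0.042     ]] [[0.67334004 0.0015721  0.042     ]]
```

Emit:
{"name": "apply_moves", "arguments": {"rows": [{"xyz": [40, 0, 0], "turn": 0}, {"xyz": [39, 1, 0], "turn": 0}, {"xyz": [0, 0, 45], "turn": 0}, {"xyz": [0, 0, 45], "turn": 0}, {"xyz": [0, 0, 45], "turn": 0}, {"xyz": [0, 0, 45], "turn": 0}, {"xyz": [0, 0, 35], "turn": 0}, {"xyz": [0, 0, 20], "turn": 0}, {"xyz": [0, 0, 11], "turn": 0}, {"xyz": [0, 0, 0], "turn": 0}]}}

```text
time: 4.15
tool_pos: [0.581, 0.2269, 0.0063]
tool_rot: [-3.141, 0.001, 1.305]
contact_force: [-0.6, 0.0, 0.5]
opening: 0.0002
```

```bash
python3 - <<'E'
from h import *
s=robot.observe();print(s["tool_pos"],s["tool_rot"],s["contact_force"])
a=cam("scene");b=cam("side");w=cam("wrist")
f=np.hstack([cv2.resize(a["frame"][160:280,215:345],(400,370),interpolation=3),cv2.resize(b["frame"][165:275,180:300],(400,370),interpolation=3)])
cv2.imwrite("pics/d1.png",f)
E
```

```text
[0.58102581 0.22691483 0.00628051] [-3.14077091e+00  5.60219324e-04  1.30513442e+00] [-0.56901873  0.02409952  0.46879337]
```

View pics/d1.png

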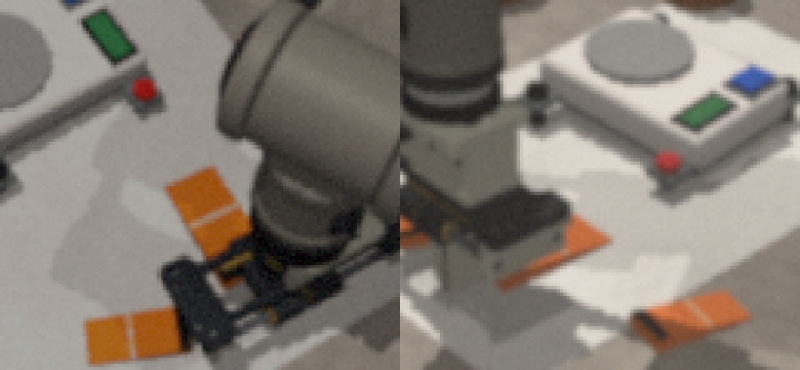

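The shim lies ahead of the closed fingers with its thin edge pointing at the red foot. I push toward the foot, then check.

Emit:
{"name": "apply_moves", "arguments": {"rows": [{"xyz": [-8, 0, 0], "turn": 0}, {"xyz": [-8, 0, 0], "turn": 0}, {"xyz": [-8, 0, 0], "turn": 0}, {"xyz": [-8, 0, 0], "turn": 0}, {"xyz": [-8, 0, 0], "turn": 0}, {"xyz": [-8, 0, 0], "turn": 0}, {"xyz": [-8, 0, 0], "turn": 0}, {"xyz": [-8, 0, 0], "turn": 0}, {"xyz": [-8, 0, 0], "turn": 0}, {"xyz": [-3, 0, 0], "turn": 0}]}}

```text
time: 5.55
tool_pos: [0.5615, 0.154, 0.0067]
tool_rot: [-3.141, 0.0, 1.305]
contact_force: [-0.2, -0.4, -1.3]
opening: 0.0001
```

```bash
cat >> h.py <<'E'
def shim():
    for n in("scene","side"):
        c=cam(n);h=cv2.cvtColor(c["frame"],cv2.COLOR_BGR2HSV)
        m=cv2.morphologyEx(cv2.inRange(h,(4,130,60),(20,255,255)),cv2.MORPH_CLOSE,np.ones((5,5)))
        k,l,s,ce=cv2.connectedComponentsWithStats(m)
        for i in range(1,k):
            p=onz(c,ce[i:i+1],.005)[0]
            if s[i,4]>15 and .48<p[0]<.63 and -.05<p[1]<.25:
                cn=cv2.findContours((l==i).astype(np.uint8),0,1)[0][0];q=cv2.approxPolyDP(cv2.convexHull(cn),3,True).reshape(-1,2)
                print(n,s[i,4],onz(c,q,.003)[:,:2].round(3).tolist())
        R=cv2.inRange(h,(0,150,70),(3,255,255))|cv2.inRange(h,(172,150,70),(180,255,255))
        k,l,s,ce=cv2.connectedComponentsWithStats(R)
        for i in range(1,k):
            p=onz(c,ce[i:i+1],.034)[0]
            if s[i,4]>8 and abs(p[0]-.522)<.02 and abs(p[1]-.012)<.03: print(n,"red",s[i,4],ce[i],p.round(4))
        yield c
E
python3 - <<'E'
from h import *
s=robot.observe();print(s["tool_pos"],s["tool_rot"],s["contact_force"])
a,b=shim()
f=np.hstack([cv2.resize(a["frame"][160:280,215:345],(400,370),interpolation=3),cv2.resize(b["frame"][165:275,180:300],(400,370),interpolation=3)])
cv2.imwrite("pics/d2.png",f)
E
```

```text
[0.56145888 0.15400575 0.00666592] [-3.14144963e+00  2.01268683e-04  1.30527176e+00] [-0.23667285 -0.4141659  -1.33443951]
scene 337 [[0.514, 0.042], [0.519, 0.082], [0.579, 0.118], [0.557, 0.033]]
scene red 39 [261.25641026 188.56410256] [0.524  0.0119 0.034 ]
side 75 [[0.511, 0.048], [0.538, 0.142], [0.552, 0.14]]
side red 19 [259.89473684 212.57894737] [0.5193 0.0161 0.034 ]
```

View pics/d2.png

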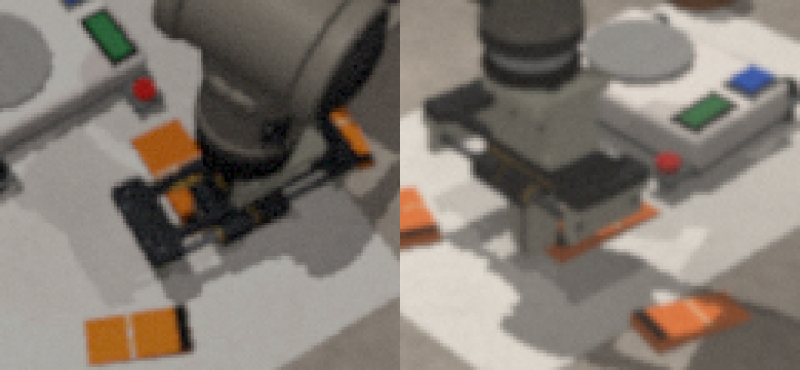

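The fingers sit square on the heel, and the shim edge is about 30 mm from the red foot, within about 4 mm sideways. I push on.

Emit:
{"name": "apply_moves", "arguments": {"rows": [{"xyz": [-6, 0, 0], "turn": 0}, {"xyz": [-6, 0, 0], "turn": 0}, {"xyz": [-6, 0, 0], "turn": 0}, {"xyz": [-6, 0, 0], "turn": 0}, {"xyz": [-6, 0, 0], "turn": 0}, {"xyz": [-6, 0, 0], "turn": 0}, {"xyz": [-6, 0, 0], "turn": 0}, {"xyz": [-6, 0, 0], "turn": 0}, {"xyz": [-6, 0, 0], "turn": 0}, {"xyz": [-6, 0, 0], "turn": 0}]}}

```text
time: 6.9
tool_pos: [0.5458, 0.0963, 0.0067]
tool_rot: [-3.142, 0.0, 1.306]
contact_force: [0.9, 2.6, 0.8]
opening: 0.0004
```

```bash
python3 - <<'E'
from h import *
s=robot.observe();print(s["tool_pos"],s["tool_rot"],s["contact_force"])
a,b=shim()
f=np.hstack([cv2.resize(a["frame"][130:250,190:320],(400,370),interpolation=3),cv2.resize(b["frame"][150:260,200:320],(400,370),interpolation=3)])
cv2.imwrite("pics/d3.png",f)
E
```

```text
[0.5457541  0.09629853 0.00668236] [-3.14155569e+00  1.09318182e-04  1.30575720e+00] [0.85569818 2.57275645 0.75176987]
scene 229 [[0.537, -0.02], [0.504, 0.016], [0.558, 0.075]]
scene red 42 [261.16666667 187.28571429] [0.5212 0.0087 0.034 ]
side 61 [[0.535, 0.083], [0.553, 0.04], [0.51, 0.029]]
```

View pics/d3.png

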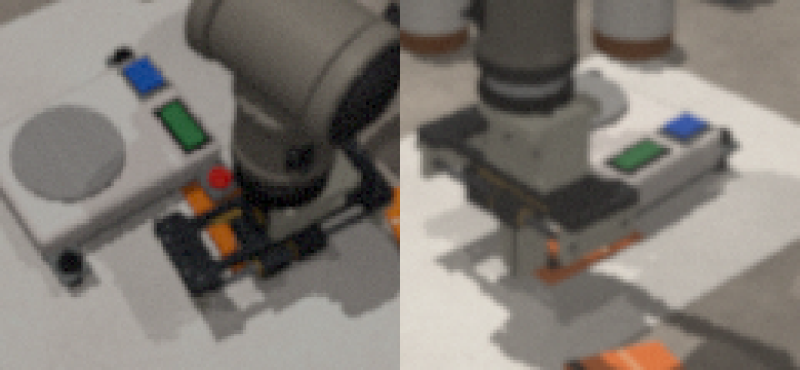

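The foot is on the wedge: the push force is 2.7 N and the red knob has risen. About 16 mm remain.

Emit:
{"name": "apply_moves", "arguments": {"rows": [{"xyz": [-4, 0, 0], "turn": 0}, {"xyz": [-4, 0, 0], "turn": 0}, {"xyz": [-4, 0, 0], "turn": 0}, {"xyz": [-4, 0, 0], "turn": 0}, {"xyz": [0, 0, 0], "turn": 0}, {"xyz": [0, 0, 0], "turn": 0}]}}

```text
time: 7.75
tool_pos: [0.5416, 0.0809, 0.0067]
tool_rot: [-3.141, 0.001, 1.306]
contact_force: [-0.6, 0.0, 0.9]
opening: 0.0007
```

```bash
python3 - <<'E'
from h import *
s=robot.observe();print(s["tool_pos"],s["contact_force"])
a,b=shim()
E
```

```text
[0.54156288 0.08092966 0.00667738] [-0.60545893  0.03008899  0.88394759]
scene 150 [[0.546, 0.043], [0.557, 0.033], [0.539, -0.022], [0.515, 0.015]]
scene red 39 [260.71794872 186.23076923] [0.5197 0.0053 0.034 ]
side 73 [[0.495, -0.025], [0.531, 0.068], [0.552, 0.02]]
```

Emit:
{"name": "apply_moves", "arguments": {"rows": [{"xyz": [10, 0, 0], "turn": 0}, {"xyz": [30, 0, 0], "turn": 0}, {"xyz": [0, 0, -40], "turn": 0}, {"xyz": [0, 0, -50], "turn": 0}, {"xyz": [0, 0, -50], "turn": 0}, {"xyz": [0, 0, -50], "turn": 0}, {"xyz": [0, 0, -50], "turn": 0}, {"xyz": [-50, 0, 0], "turn": 0}, {"xyz": [-50, 0, 0], "turn": 0}, {"xyz": [-50, 0, 0], "turn": 0}]}}

```text
time: 9.1
tool_pos: [0.5125, -0.0255, 0.2469]
tool_rot: [3.141, 0.0, 1.307]
contact_force: [-0.4, -0.1, 0.3]
opening: 0.0005
```

Emit:
{"name": "apply_moves", "arguments": {"rows": [{"xyz": [-26, 0, 0], "turn": 0}, {"xyz": [0, 0, 0], "turn": 0}, {"xyz": [0, 0, 0], "turn": 0}]}}

```text
time: 9.48
tool_pos: [0.5063, -0.0491, 0.2468]
tool_rot: [3.141, -0.0, 1.306]
contact_force: [0.0, 0.5, 0.6]
opening: 0.0008
```

```bash
python3 - <<'E'
from h import *
import pickle
w=cam("wrist");pickle.dump(w,open("w2.pkl","wb"));print(w["state"]["tool_pos"],w["state"]["tool_rot"],w["state"]["time"])
a,b=shim();pickle.dump((a,b),open("ab2.pkl","wb"))
f=np.hstack([w["frame"][:300],cv2.resize(b["frame"][160:250,210:296],(287,300),interpolation=3)])
cv2.imwrite("pics/w2.png",f)
E
```

```text
[ 0.50634836 -0.04905206  0.24676661] [ 3.14147145e+00 -4.14881046e-04  1.30611802e+00] 9.475
scene 364 [[0.539, -0.022], [0.504, 0.016], [0.522, 0.07], [0.56, 0.057]]
scene red 36 [260.69444444 186.58333333] [0.5206 0.0061 0.034 ]
side 261 [[0.495, -0.025], [0.52, 0.066], [0.559, 0.056], [0.549, -0.002]]
side red 19 [260.42105263 209.57894737] [0.5264 0.0015 0.034 ]
```

View pics/w2.png

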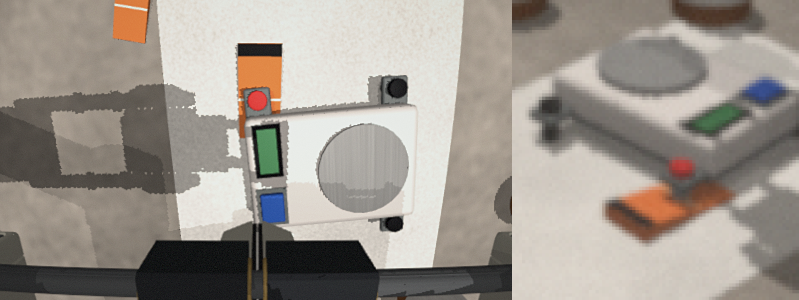

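The wrist view shows the red knob at (257,100), on the shim's centreline, with the white line level with it near (241,99). The heel is at row 44, the back knobs at (397,88) and (394,224), and the key at (273,207). Next I work out the foot's position in the shim frame and the tilt.

```bash
python3 - <<'E'
from h import *
import pickle
w=pickle.load(open("w2.pkl","rb"));f=w["frame"]
h=cv2.cvtColor(f,cv2.COLOR_BGR2HSV)
def cen(m,x0,y0,x1,y1):
    k=np.zeros_like(m);k[y0:y1,x0:x1]=255;M=cv2.moments(m&k,True);return np.array([M["m10"]/M["m00"],M["m01"]/M["m00"]])
red=cen(cv2.inRange(h,(0,150,120),(5,255,255))|cv2.inRange(h,(172,150,120),(180,255,255)),240,85,275,115)
key=cen(cv2.inRange(h,(100,120,60),(130,255,255)),255,185,292,228)
blk=((f.max(2)<60)*255).astype(np.uint8)
bl=cen(blk,380,75,412,102);br=cen(blk,380,214,408,235)
print("px",red,key,bl,br)
P=[onz(w,[p],z)[0,:2] for p,z in((red,.042),(bl,.042),(br,.042),(key,.068))]
B=np.array([[-78,82],[78,82],[78,-82],[-72,-35]])/1000
P=np.array(P);pc=P-P.mean(0);bc=B-B.mean(0)
th=np.arctan2((bc[:,0]*pc[:,1]-bc[:,1]*pc[:,0]).sum(),(bc*pc).sum());R=np.array([[np.cos(th),-np.sin(th)],[np.sin(th),np.cos(th)]])
t=P.mean(0)-R@B.mean(0);print("yaw",th,"pos",t,"res mm",((P-(B@R.T+t))*1000).round(1).tolist())
foot=R@B[0]+t;print("foot",foot,"key",R@B[3]+t,P[3])
# shim: heel top corners
o=cv2.inRange(h,(4,120,40),(22,255,255))|blk;o[:, :225]=0;o[:,292:]=0;o[80:]=0;o[:35]=0
cn=max(cv2.findContours(o,0,1)[0],key=cv2.contourArea);q=cv2.boxPoints(cv2.minAreaRect(cn));q=q[np.argsort(q[:,1])][:2];print(q)
H=onz(w,q,.016)[:,:2];d=H[1]-H[0];d=d if d[0]>0 else -d;n=np.array([d[1],-d[0]])/np.linalg.norm(d);hm=H.mean(0)
print("heel",hm,"width",np.linalg.norm(d),"ang",np.arctan2(*n[::-1]))
for n in (n,np.array([np.cos(1.306-np.pi),np.sin(1.306-np.pi)])):
    v=foot-(hm+.055*n);print("foot in shim x,y",v@n,v@[-n[1],n[0]],"(level at x=.008)")
def tri(L):
    A=np.zeros((3,3));b=np.zeros(3)
    for c,uv in L:
        o,d=ray(c,[uv]);d=d[0]/np.linalg.norm(d[0]);Q=np.eye(3)-np.outer(d,d);A+=Q;b+=Q@o
    return np.linalg.solve(A,b)
for fn in("ab.pkl","ab2.pkl"):
    L=[];K=[]
    for c,k0 in zip(pickle.load(open(fn,"rb")),((237,155),(285,188))):
        g=cv2.cvtColor(c["frame"],cv2.COLOR_BGR2HSV)
        L.append((c,cen(cv2.inRange(g,(0,130,60),(3,255,255))|cv2.inRange(g,(170,130,60),(180,255,255)),245,175,275,225)))
        K.append((c,cen(cv2.inRange(g,(100,120,40),(130,255,255)),k0[0]-12,k0[1]-9,k0[0]+12,k0[1]+9)))
    if fn=="ab2.pkl":L.append((w,red))
    print(fn,"red",tri(L),"key",tri(K))
E
```

```text
px [256.86734694 100.12244898] [272.62325581 207.28527132] [395.69883041  87.6871345 ] [392.75982533 223.35371179]
yaw -0.16732293340638363 pos [ 0.58297846 -0.0824043 ] res mm [[1.4, -1.1], [-2.0, -0.4], [-1.4, 1.2], [2.0, 0.3]]
foot [0.51972434 0.01144088] key [ 0.50615498 -0.10492438] [ 0.50813098 -0.10459269]
[[238.  43.]
 [281.  43.]]
heel [0.5401106  0.06904013] width 0.048077217896704334 ang -1.8353228881353778
foot in shim x,y 0.005925776950196017 -0.004617692495799357 (level at x=.008)
foot in shim x,y 0.005927020427207414 -0.004601256658071495 (level at x=.008)
ab.pkl red [0.52207716 0.01081275 0.03001826] key [ 0.50635019 -0.10423237  0.06075932]
ab2.pkl red [0.52189182 0.00904017 0.03857379] key [ 0.50911474 -0.10832719  0.06365198]
```

The foot sits at shim x ≈ 6 mm, y ≈ −5 mm, against x = 8 mm for exactly level, so about 0.3 mm high. The knob rose about 8.5 mm. The balance is level within tolerance, so I go to the key.

Emit:
{"name": "apply_moves", "arguments": {"rows": [{"xyz": [-27, 8, 0], "turn": 0}, {"xyz": [-27, 7, 0], "turn": 0}, {"xyz": [0, 0, 45], "turn": 0}, {"xyz": [0, 0, 45], "turn": 0}, {"xyz": [0, 0, 45], "turn": 0}, {"xyz": [0, 0, 27], "turn": 0}, {"xyz": [0, 0, 8], "turn": 0}, {"xyz": [0, 0, 0], "turn": 0}, {"xyz": [0, 0, 0], "turn": 0}]}}

```text
time: 10.75
tool_pos: [0.5073, -0.1061, 0.078]
tool_rot: [3.139, 0.0, 1.306]
contact_force: [-0.1, 1.0, 0.0]
opening: 0.0002
```

```bash
python3 - <<'E'
from h import *
s=robot.observe();print(s["tool_pos"],s["contact_force"])
a,b=shim()
f=np.hstack([cv2.resize(a["frame"][125:215,180:276],(400,375),interpolation=3),cv2.resize(b["frame"][150:240,220:316],(400,375),interpolation=3)])
cv2.imwrite("pics/k.png",f)
E
```

```text
[ 0.50733998 -0.10614532  0.07797766] [-0.08049603  1.02448559  0.04437495]
scene 366 [[0.526, -0.019], [0.504, 0.016], [0.518, 0.07], [0.562, 0.055], [0.544, -0.017]]
scene red 36 [260.77777778 186.72222222] [0.5207 0.0066 0.034 ]
side 256 [[0.495, -0.025], [0.52, 0.066], [0.554, 0.059], [0.551, 0.0]]
side red 18 [260.27777778 209.61111111] [0.5266 0.0019 0.034 ]
```

View pics/k.png

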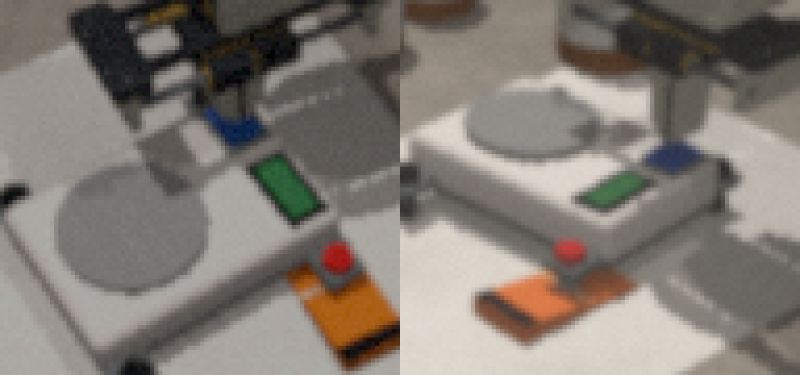

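The fingers hover just above the blue key, centred over it in both views, and the foot stands on the shim. I press down slowly.

Emit:
{"name": "apply_moves", "arguments": {"rows": [{"xyz": [0, 0, 4], "turn": 0}, {"xyz": [0, 0, 3], "turn": 0}, {"xyz": [0, 0, 2], "turn": 0}, {"xyz": [0, 0, 2], "turn": 0}, {"xyz": [0, 0, 1], "turn": 0}, {"xyz": [0, 0, 1], "turn": 0}, {"xyz": [0, 0, 0], "turn": 0}]}}

```text
time: 11.72
tool_pos: [0.5063, -0.106, 0.064]
tool_rot: [3.142, 0.0, 1.306]
contact_force: [-1.7, 0.8, 5.1]
opening: 0.0001
```

Emit:
{"name": "apply_moves", "arguments": {"rows": [{"xyz": [0, 0, 0.5], "turn": 0}, {"xyz": [0, 0, 0.5], "turn": 0}, {"xyz": [0, 0, 0], "turn": 0}]}}

```text
time: 12.1
tool_pos: [0.5064, -0.1061, 0.0637]
tool_rot: [3.141, 0.0, 1.306]
contact_force: [-3.7, 1.0, 11.8]
opening: 0.0003
```

The force rose to 11.8 N with only 0.3 mm more travel, so the key is at its stop. I release it and move clear.

Emit:
{"name": "apply_moves", "arguments": {"rows": [{"xyz": [0, 0, -3], "turn": 0}, {"xyz": [0, 0, -5], "turn": 0}, {"xyz": [0, 0, -20], "turn": 0}, {"xyz": [0, 0, -40], "turn": 0}, {"xyz": [0, 0, -50], "turn": 0}, {"xyz": [0, 0, -50], "turn": 0}, {"xyz": [0, 0, -15], "turn": 0}, {"xyz": [27, -8, 0], "turn": 0}, {"xyz": [27, -7, 0], "turn": 0}, {"xyz": [0, 0, 0], "turn": 0}]}}

```text
time: 13.35
tool_pos: [0.5057, -0.0486, 0.2449]
tool_rot: [-3.14, -0.0, 1.308]
contact_force: [-1.6, 0.5, -0.3]
opening: 0.0004
```

```bash
python3 - <<'E'
from h import *
s=robot.observe();print(s["tool_pos"],s["contact_force"],s["time"])
a,b=shim();w=cam("wrist")
f=np.hstack([w["frame"][:300],cv2.resize(b["frame"][150:240,210:296],(287,300),interpolation=3)])
cv2.imwrite("pics/end.png",f)
E
```

```text
[ 0.50572154 -0.04855408  0.24492773] [-1.58120544  0.51421042 -0.34177017] 13.35
scene 366 [[0.539, -0.022], [0.504, 0.016], [0.518, 0.07], [0.56, 0.057]]
scene red 37 [260.75675676 186.62162162] [0.5205 0.0063 0.034 ]
side 250 [[0.495, -0.025], [0.52, 0.066], [0.559, 0.056], [0.549, -0.002]]
side red 19 [260.42105263 209.57894737] [0.5264 0.0015 0.034 ]
```

View pics/end.png

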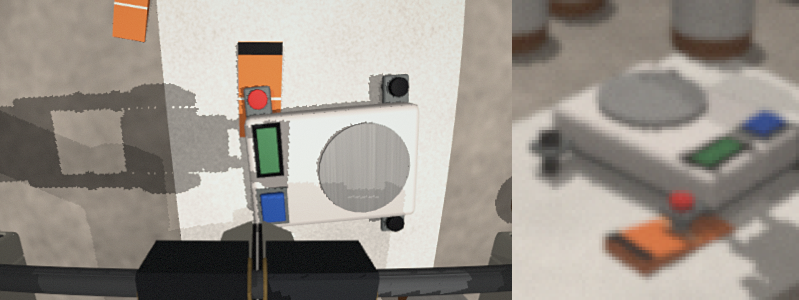

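The picture matches the one before the press: knob at (257,99), shim heel at row 43, white line at the foot. The robot is clear, so I hand in.

```bash
python3 -c "
from cell import robot
print(robot.hand_in())"
```

```text
the job is handed in; nothing more can be done
None
```

I pushed the shim under the short foot, pressed the zero key down, let it come up, and handed the job in at about 13.5 s. No verdict was reported.

- **Shim:** I pushed it at the heel with closed fingers until its 8 mm line was under the foot. From the wrist camera, the foot sits at about x = +6 mm, y = −5 mm in the shim's frame. Exactly level would be x = +8 mm, so it is about 0.3 mm too high, which is inside tolerance.
- **Balance:** The red knob rose about 8.5 mm, close to the 8 mm needed. It moved only about 2 mm sideways by the camera estimate.
- **Key:** I pressed it until the force rose from 5 to 12 N over 0.3 mm of travel with the fingers at z = 64 mm, which matches the end of its travel.
- **After the press:** The shim and red knob had not moved in the last pictures, and the arm was clear of everything.

Tilt and key position were not measured directly; they come from the camera views and the force readings. I did not re-measure the other objects' positions. Two small disagreements remained: separate position estimates differed by 2–4 mm, and the force readings drifted by 1–2 N with nothing touching.

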